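Set the drill's speed selector and switch on

TASK

Get the bench drill running at its sixth speed: with the drill still off, push the pointer of the speed selector round with a fingertip, click by click, until it points at the sixth stroke of the dial, counted from the shortest stroke as the first. Then press the raised end of the rocker switch down so that it tips over to on. Turn the pointer from one side with a fingertip and do not pinch it, and leave the things lying about where they are.

Things in the scene. Friction and masses are not known exactly. Their poses are not given: they have to be found in the camera images.
- unit: power unit of the drill: a green sheet-steel case screwed to the bench, 170 mm deep (x) x 200 mm wide (y), flat top 70 mm above the bench. Origin: centre of its underside, on the bench; x points to its back, y to its left, z up. It is only ever turned about the vertical. Selector on the left of its top, rocker on the right
- dial_centre (a point): point on the selector's upright turning axis at the height of the case's top. A flat round plate of radius 57 mm bears eight black strokes 30 degrees (0.5236 rad) apart, from 3 mm (first) to 13 mm (eighth) long, clockwise seen from above. Stroke n lies at 135 - 30 n degrees anticlockwise from the case's +x: the first at 105, the sixth at -45
- mark6 (a point): the sixth stroke of the dial, 46 mm from the selector's axis, on the case's top
- selector (a joint): selector angle, rad, growing clockwise seen from above: 0 at the first stroke, 0.5236 more per stroke, 2.618 at the sixth, 3.665 at the eighth (last). A sprung detent pulls it to the nearest stroke: push the pointer a little over half-way (15 degrees) and it jumps on to the next. That takes about 0.1 N m at most (3 to 5 N at the nose). It starts at one of the first four strokes
- nose (a point): point inside the nose of the black pointer knob, 33 mm from its axis, 17.5 mm above the case's top. The pointer is an upright bar 15 mm thick, from 7 to 29 mm above the case's top; its nose reaches 38 mm from the axis, up to the strokes, its tail 20 mm on the other side; a white line runs along the nose's top. The attitude's x axis points along the nose
- rocker (a joint): tilt of the on/off rocker, rad: 0 off (as it starts), 0.32 on. It snaps over centre at 0.16 and stays where it is; pressing it over takes some 4 N at its end
- rocker_on_end (a point): the point to press: on the raised half of the rocker, 18 mm behind its hinge (towards the case's +x), beside a white rib; about 11 mm above the case's top when off, 5.5 mm when on. The rocker is a black V-shaped cap 52 mm long (along the case's x), 22 mm wide, in a bezel 62 x 30 mm, 2.5 mm high; its hinge is 22 mm in front and 62 mm right of the case's centre
- chuck_key: bystander: a loose steel chuck key, T-shaped, about 48 x 42 x 12 mm, lying on the rear of the case's top. Origin on its underside
- bit_stand: bystander: a loose wooden block 80 x 36 x 32 mm with six drill bits standing in it (73 mm high in all), on the bench at one side of the case. Origin: centre of its underside
- pine_strip: bystander: a loose pine strip 200 x 44 x 21 mm with a row of drilled holes, on the bench at the other side of the case. Origin: centre of its underside

How it is judged:
On the way, in this order (a step that is already met when the one before it is completed fails the run):
1. the selector rests at the sixth stroke while the rocker is still off (value of joint selector between 2.45 and 2.79 rad and value of joint rocker below 0.1 rad), for 0.3 s.
2. the rocker is tipped over to on (value of joint rocker above 0.26 rad), for 0.2 s.
At the end, for the whole second after the job is handed in: the selector rests in the detent of the sixth stroke (2.618 rad, within 0.12), the rocker is over at on (above 0.26 rad), and the chuck key, bit stand and pine strip are within 15 mm of where they began (value of joint selector between 2.5 and 2.74 rad and velocity of joint selector between -0.1 and 0.1 rad/s and value of joint rocker above 0.26 rad and distance of each of chuck_key, bit_stand, pine_strip from where it was at the start of the episode below 0.015 m); the robot touches nothing.
It fails at once if the drill is switched on while the selector is not at the sixth stroke (value of joint rocker above 0.22 rad and (value of joint selector below 2.36 rad or value of joint selector above 2.88 rad)).
It fails at once if the pointer is pinched: opposite sides or both ends pressed at once ((contact force between the fingers and selector_c2 above 1 N and contact force between the fingers and selector_c3 above 1 N) or (contact force between the fingers and selector_c4 above 1 N and contact force between the fingers and selector_c5 above 1 N)).
It fails at once if a bystander is lifted, carried or shoved more than 30 mm (distance of any of chuck_key, bit_stand, pine_strip from where it was at the start of the episode above 0.03 m).
It also fails if it takes over 54 s, if anything falls off the work surface, if the arm or the gripper's body presses on something with over 40 N, if the wrist force passes 120 N, or if a joint passes its speed limit or range.

ROBOT

A 6-joint arm with a two-finger parallel gripper is mounted at the origin on the work surface. World frame = base frame: x ahead of the robot, y to its left, z up, the work surface at z = 0. Lengths are in m, angles in rad, forces in N, time in s.
With the tool pointing down it reaches from about 0.225 to 0.875 m from the base axis. Payload 3.4 kg.
Tool frame: the origin (TCP) lies at the very end of the fingers, on their centre line; the grasp point (between the pads) lies 19 mm behind it; z points along the fingers, y is the direction in which the jaws open and shut (so a half turn about z gives the same grasp; the last joint's range is limited). The gripper opens to 85 mm and grips with 20 to 120 N. Pads are 22 mm wide; open, the fingers measure 114 mm over their backs; the gripper's body (76 mm by 85 mm) begins 54 mm behind the grasp point. The pads swing forward as they close: fully open they stand 13 mm farther back than shut.
Start: joints at [-1.382, 0.276, 1.505, -0, 1.361, -0.121], TCP at [0.175, -0.548, 0.231] pointing down, gripper open.
Joint ranges: [-2.89, 2.89], [-0.75, 2.08], [0.22, 2.7], [-1.18, 4.32], [0.11, 2.71], [-2.7, 2.7]. Speed limits (rad/s): [2.57, 2.57, 3.14, 3.14, 3.14, 3.14].

INTERFACE

Orientations are given as a unit quaternion [w, x, y, z].
In Python, from rig import get_state, get_image, calibration, sign_off gives the robot as it stands. The module is installed in compiled form; this text tells all that it offers.
- The arm moves only by the tool drive_tool, never from a script. Its argument "targets" is one flat list of numbers, 7 for each row, row after row: the turn, a rotation vector about the tool's x, y, z in degrees, then the shift along the tool's x, y, z in mm, then the opening, from 0 (shut) to 1 (fully open). In form: [wx, wy, wz, tx, ty, tz, fingers, wx, wy, wz, tx, ty, tz, fingers, ...]. A call has 1 to 12 rows; each row shifts and turns the commanded pose from where the row before left it, along the tool's axes as they then stand; what a row does not reach is not made up. A row lasts 1/8 s, in which the tool goes at most 62.5 mm and 10.7 degrees, less where a joint would pass 70% of its speed; a pose out of reach is approached as far as the arm can. A call is refused whole if a number of a shift passes 62.5 or a number of a turn 10.7, either way. A call with a gripper value outside its range is refused whole. The fingers move at their own pace and stop on an object; "grip_force" is the grip in N (left out, the last holds). Time passes only in rows, so rows that do not move let the fingers close. It gives the time, the measured TCP pose, the force and the opening at its end, in the units of the state.
- get_state(): the state, without advancing time (a new reading comes with each control period).
- get_image(name): name is "side" or "top"; returns the picture (480x640x3 uint8, red, green, blue); there is no depth.
- calibration(name): a dict with "mtx" (3x3 intrinsics, pixels), "world_to_cam" (4x4, takes a point from world to camera coordinates). Camera axes: x right, y down, z forward; pixel columns grow to the right and rows downward; lengths in m; the calibration is good to about 2 mm. A picture is of the moment at which its call begins. calibration takes no time and is no camera call.
- sign_off(): hands the job in, once; it reports no verdict.
The state is a dict: "clock": time; "qpos": joint angles; "qd": joint speeds; "effort": joint torques, N m; "position": TCP position; "ee_rot": TCP orientation; "contact_force": force on the tool from outside, world axes, zero at the start; "moment": the same for the moment, N m; "width": finger opening in m.
Only numpy, scipy, OpenCV 4.12 (cv2) and the standard library are available. Lean on these libraries where they do the work, as an engineer would, in place of code of your own. Each camera call takes 0.05 s, during which the arm holds its last target.

## Working session

There is one attempt and no reset: what is moved stays moved. The work goes in short steps, Python scripts to look and compute and a tool call to move; the robot and the scene stay as the last step left them, time stands still between calls to the robot, and variables do not carry over. Pictures are saved under pics/ and viewed, and the job is handed in when it is done.

Besides the shell and the picture viewer there is one more tool, called as name(argument=value, ...) on one line, values as JSON. drive_tool: Moves the arm, as the interface text tells. Its arguments: {"type":"object","properties":{"targets":{"type":"array"},"grip_force":{"type":"number"}},"required":["targets"]}

```bash
mkdir -p pics; python3 - <<'E'
from rig import *
import cv2,numpy as np
s=get_state();print(s)
for n in("top","side"):
    im=get_image(n);cv2.imwrite(f"pics/{n}0.png",im[:,:,::-1]);np.save(f"pics/{n}0.npy",im)
    c=calibration(n);print(np.array(c["mtx"]).round(1),np.array(c["world_to_cam"]).round(4))
E
```

```text
{'clock': 0.0, 'qpos': array([-1.38200305e+00,  2.76605406e-01,  1.50612056e+00,  3.69404398e-05,
        1.36068300e+00, -1.20986392e-01]), 'qd': array([-5.15772153e-04,  5.79142408e-04, -7.27843241e-04, -7.19019412e-05,
        4.54059197e-04, -2.93780506e-04]), 'effort': array([ 7.77792975e-04, -4.16768289e+01, -2.45807666e+01,  2.05225360e-04,
        1.13855608e-02, -1.18960398e-05]), 'position': array([ 0.17520591, -0.54711745,  0.23043877]), 'ee_rot': array([-9.08244495e-04,  9.88028721e-01,  1.54267369e-01, -1.27335321e-05]), 'contact_force': array([ 0.27299045,  0.51319751, -0.49633934]), 'moment': array([ 0.04245433, -0.01355782, -0.00248999]), 'width': 0.08546183114490111}
[[542.8   0.  322.8]
 [  0.  542.8 235.8]
 [  0.    0.    1. ]] [[ 0.0247 -0.9997 -0.0039  0.0204]
 [-0.9978 -0.0245 -0.0623  0.5501]
 [ 0.0622  0.0054 -0.9981  1.0338]
 [ 0.      0.      0.      1.    ]]
[[577.7   0.  317. ]
 [  0.  577.7 230.6]
 [  0.    0.    1. ]] [[ 0.9988 -0.0475  0.015  -0.5608]
 [-0.0271 -0.7706 -0.6368  0.1032]
 [ 0.0418  0.6356 -0.7709  0.912 ]
 [ 0.      0.      0.      1.    ]]
```

View pics/top0.png

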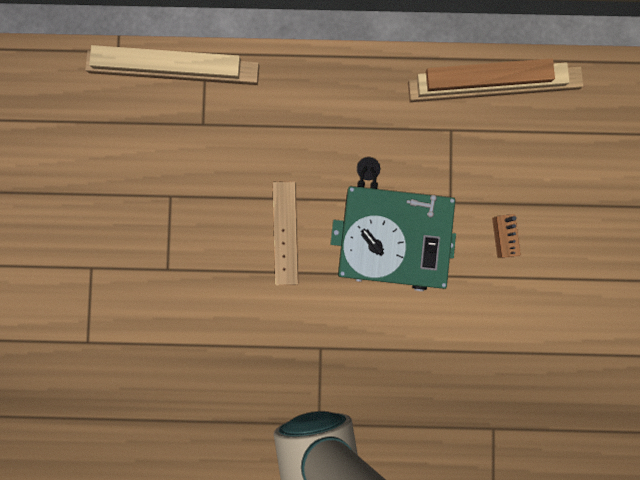

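View pics/side0.png

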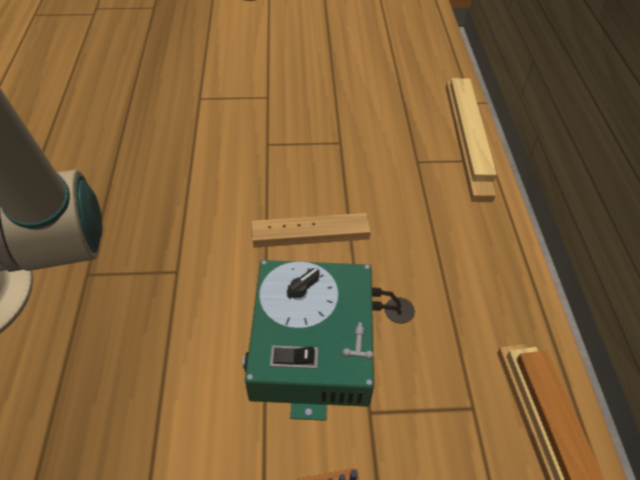

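The top view shows the case with its top corners at about (348,187), (455,198), (447,289) and (338,276). The dial is near (374,247), with the nose pointing up-left, and the rocker is near (430,252). Next I'll zoom in and fit the pose.

```bash
cat > h.py <<'E'
import numpy as np,cv2
from rig import *
def rayz(n,u,v,z):
    c=calibration(n);M=np.array(c["mtx"]);T=np.array(c["world_to_cam"])
    d=T[:3,:3].T@np.linalg.inv(M)@np.array([u,v,1.]);o=-T[:3,:3].T@T[:3,3]
    return o+d*(z-o[2])/d[2]
def proj(n,p):
    c=calibration(n);M=np.array(c["mtx"]);T=np.array(c["world_to_cam"])
    q=M@(T[:3,:3]@np.asarray(p,float)+T[:3,3]);return q[:2]/q[2]
E
python3 - <<'E'
from h import *
for n,b in(("top",(325,170,140,130)),("side",(235,245,150,170))):
    im=np.load(f"pics/{n}0.npy");x,y,w,h=b
    k=min(780//w,590//h)
    cv2.imwrite(f"pics/{n}0z.png",cv2.resize(im[y:y+h,x:x+w,::-1],None,fx=k,fy=k,interpolation=cv2.INTER_CUBIC));print(n,k)
# green top mask -> rect
im=np.load("pics/top0.npy");hsv=cv2.cvtColor(im,cv2.COLOR_RGB2HSV)
m=cv2.inRange(hsv,(70,80,30),(95,255,255));m[330:]=0
m=cv2.morphologyEx(m,cv2.MORPH_CLOSE,np.ones((5,5)));m=cv2.morphologyEx(m,cv2.MORPH_OPEN,np.ones((15,15)))
c=max(cv2.findContours(m,0,2)[0],key=cv2.contourArea);print(cv2.minAreaRect(c),cv2.boxPoints(cv2.minAreaRect(c)))
P=[rayz("top",u,v,.07) for u,v in cv2.boxPoints(cv2.minAreaRect(c))];print(np.round(P,4))
E
```

```text
top 4
side 3
((396.83538818359375, 236.98171997070312), (108.33333587646484, 91.87904357910156), 6.340191841125488) [[337.92685 276.65854]
 [348.0732  185.34148]
 [455.74393 197.3049 ]
 [445.59756 288.62195]]
[[ 0.472   0.004   0.07  ]
 [ 0.6408 -0.0108  0.07  ]
 [ 0.6233 -0.2099  0.07  ]
 [ 0.4551 -0.193   0.07  ]]
```

View pics/top0z.png

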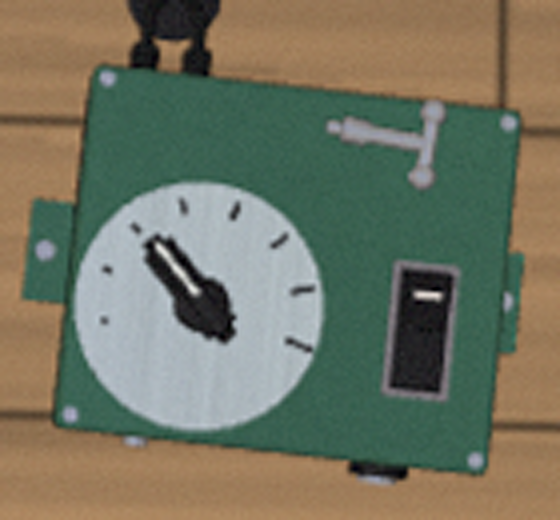

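View pics/side0z.png

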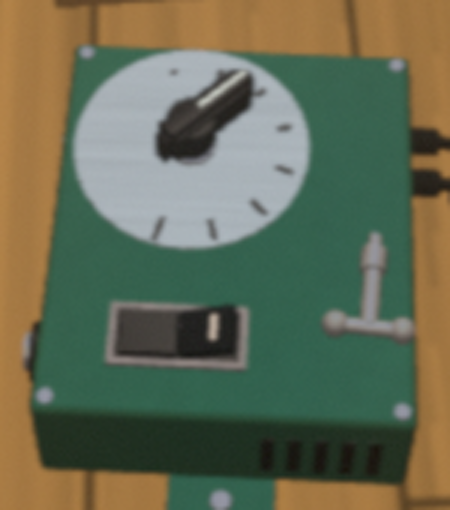

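The pointer is at the third stroke, so it needs three clicks clockwise. Next I'll refine the dial centre from both cameras.

```bash
python3 - <<'E'
from h import *
from scipy.optimize import least_squares
E={}
for n,b in(("top",(330,200,90,90)),("side",(250,255,100,80))):
    im=np.load(f"pics/{n}0.npy");hsv=cv2.cvtColor(im,cv2.COLOR_RGB2HSV)
    m=cv2.inRange(hsv,(0,0,140),(180,70,255));k=np.zeros_like(m);x,y,w,h=b;k[y:y+h,x:x+w]=m[y:y+h,x:x+w]
    c=max(cv2.findContours(k,0,1)[0],key=cv2.contourArea);h=cv2.convexHull(c)
    e=cv2.fitEllipse(h);E[n]=e;print(n,e)
    print(rayz(n,*e[0],.071))
# yaw/centre via template: screws and dial/rocker bezel, from top/side: pixel of features
def W(xy,yaw,ox,oy,z): c,s=np.cos(yaw),np.sin(yaw);return [ox+c*xy[0]-s*xy[1],oy+s*xy[0]+c*xy[1],z]
# zoomed pixel -> px
T=lambda u,v:(325+(u+.5)/4-.5,170+(v+.5)/4-.5); S=lambda u,v:(235+(u+.5)/3-.5,245+(v+.5)/3-.5)
print("top corners of case @.07:")
for q in[(97,65),(520,112),(487,474),(54,426)]: print(rayz("top",*T(*q),.07).round(4))
print("side:")
for q in[(77,45),(409,58),(413,420),(33,408)]: print(rayz("side",*S(*q),.07).round(4))
print("nose tip/tail line top z.099", rayz("top",*T(155,243),.099),rayz("top",*T(198,296),.099))
print("bezel centre", rayz("top",*T(421,331),.0725),rayz("side",*S(178,335),.0725))
print("rib", rayz("top",*T(430,296),.081),rayz("side",*S(213,327),.081))
E
```

```text
top ((374.20904541015625, 246.10740661621094), (61.64887237548828, 62.222713470458984), 130.00804138183594)
[ 0.52948519 -0.06115657  0.071     ]
side ((298.3679504394531, 294.13995361328125), (66.01239013671875, 78.25923919677734), 87.8091812133789)
[ 0.53025113 -0.06329594  0.071     ]
top corners of case @.07:
[ 0.6398 -0.0123  0.07  ]
[ 0.6227 -0.2078  0.07  ]
[ 0.456  -0.1944  0.07  ]
[0.4729 0.0037 0.07  ]
side:
[0.4741 0.0019 0.07  ]
[ 0.6419 -0.0124  0.07  ]
[ 0.6228 -0.2065  0.07  ]
[ 0.458  -0.1942  0.07  ]
nose tip/tail line top z.099 [ 0.55584319 -0.0387766   0.099     ] [ 0.53263221 -0.05840725  0.099     ]
bezel centre [ 0.52044642 -0.16299399  0.0725    ] [ 0.5217191  -0.16313142  0.0725    ]
rib [ 0.53612047 -0.16524006  0.081     ] [ 0.53732488 -0.16423882  0.081     ]
```

drive_tool(targets=[0,0,0,25,-20,0,0,0,0,0,45,-35,0,0,0,0,0,45,-35,0,0,0,0,0,45,-35,0,0,0,0,0,45,-35,0,0,0,0,0,45,-35,0,0,0,0,0,45,-35,0,0,0,0,0,45,-35,0,0,0,0,0,45,-35,0,0,0,0,-5,45,-35,0,0,0,0,-8,45,-35,0,0,0,0,-9,25,-20,0,0], grip_force=30)

```text
clock: 1.6
position: [0.5229, -0.0153, 0.2307]
ee_rot: [-0.0, 0.939, 0.343, -0.0]
contact_force: [0.1, -0.4, 0.2]
width: 0.0003
```

```bash
cat >> h.py <<'E'
DIAL=np.array([.5298,-.0622])
def st():
    s=get_state();p=s["position"];w,x,y,z=s["ee_rot"]
    yaw=np.degrees(np.arctan2(2*(x*y+w*z),1-2*(y*y+z*z)));print(s["clock"],p.round(4),"yaw",round(yaw,1),s["contact_force"].round(1),s["width"]);return p,yaw
def snap(n,tag,b,k):
    im=get_image(n);x,y,w,h=b;cv2.imwrite(f"pics/{tag}.png",cv2.resize(im[y:y+h,x:x+w,::-1],None,fx=k,fy=k,interpolation=cv2.INTER_CUBIC))
def loc(goal):
    p,yaw=st();a=np.radians(yaw);d=(np.asarray(goal)-p)*1000
    print("tool shift mm",round(d[0]*np.cos(a)+d[1]*np.sin(a),1),round(d[0]*np.sin(a)-d[1]*np.cos(a),1),round(-d[2],1))
E
python3 - <<'E'
from h import *
loc([.532,-.018,.13])
snap("side","s1",(180,120,260,220),3)
E
```

```text
1.6 [ 0.5229 -0.0153  0.2307] yaw 40.2 [ 0.1 -0.4  0.2] 0.0002736688055346423
tool shift mm 5.2 7.9 100.7
```

View pics/s1.png

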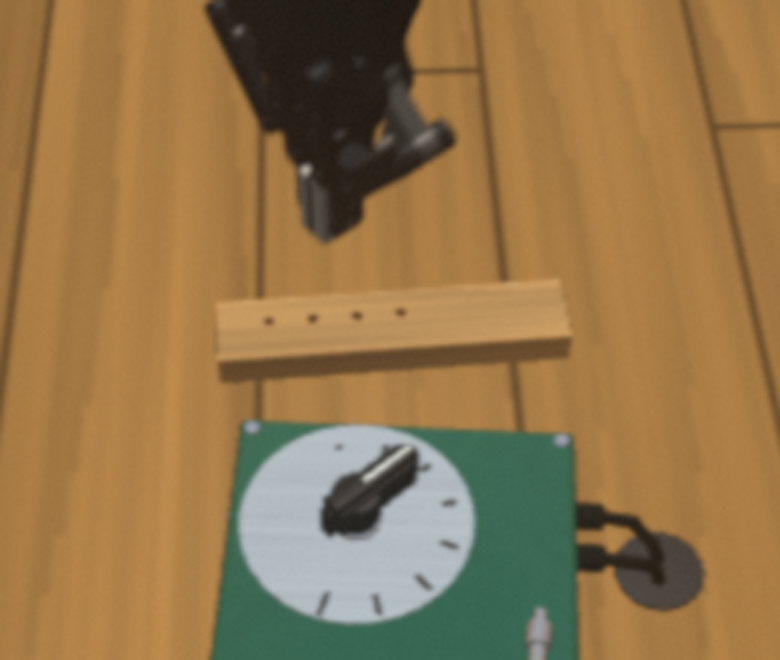

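Fingers are shut, tip around (325,235) in the crop. The tips look narrower than 29 mm. I'll go down beside the pointer.

drive_tool(targets=[0,0,0,5,8,40,0,0,0,0,0,0,45,0,0,0,0,0,0,40,0,0,0,0,0,0,20,0,0,0,0,0,0,3,0,0,0,0,0,0,0,0])

```text
clock: 2.4
position: [0.5313, -0.021, 0.0837]
ee_rot: [0.0, 0.94, 0.34, 0.0]
contact_force: [1.0, 0.4, 0.3]
width: 0.0002
```

```bash
python3 - <<'E'
from h import *
loc([.532,-.018,.082])
snap("side","s2",(220,230,180,150),4)
E
```

```text
2.4 [ 0.5313 -0.021   0.0837] yaw 39.7 [1.  0.4 0.3] 0.00019414488101613818
tool shift mm 2.5 -1.8 1.7
```

View pics/s2.png

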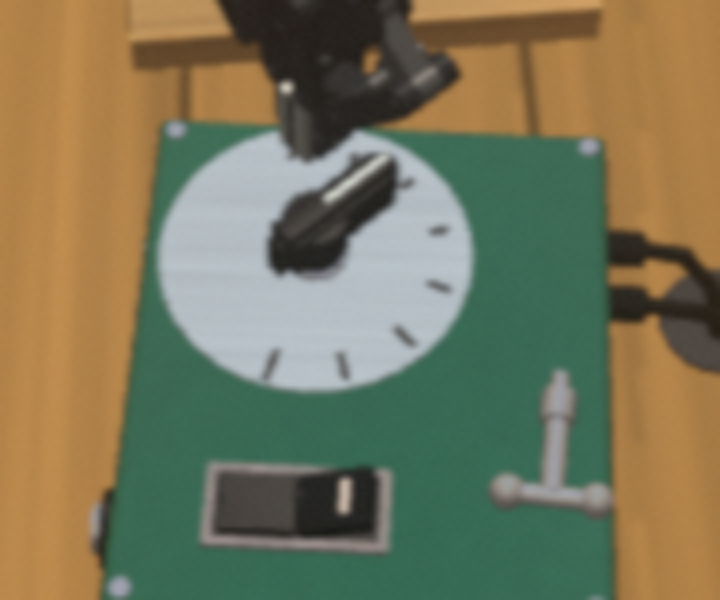

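drive_tool(targets=[0,0,0,4,4,1,0,0,0,0,0,4,0,0,0,0,0,0,2,0,0,0,0,0,0,1,0,0,0,0,0,0,1,0,0])

```text
clock: 3.08
position: [0.5412, -0.0266, 0.0824]
ee_rot: [-0.001, 0.941, 0.34, -0.0]
contact_force: [-2.2, 4.7, 2.8]
width: 0.0002
```

```bash
cat >> h.py <<'E'
def pf(ang):
    p,yaw=st();a=np.radians(ang);d=(p[:2]-DIAL)*1000
    print("pointer frame r,tcw",(d@[np.cos(a),np.sin(a)]).round(1),(d@[np.sin(a),-np.cos(a)]).round(1))
E
python3 -c "
from h import *
pf(40);snap('side','s3',(220,230,180,150),4)"
```

```text
3.075 [ 0.5412 -0.0266  0.0824] yaw 39.7 [-2.2  4.7  2.8] 0.0002281522532810288
pointer frame r,tcw 31.6 -20.0
```

View pics/s3.png

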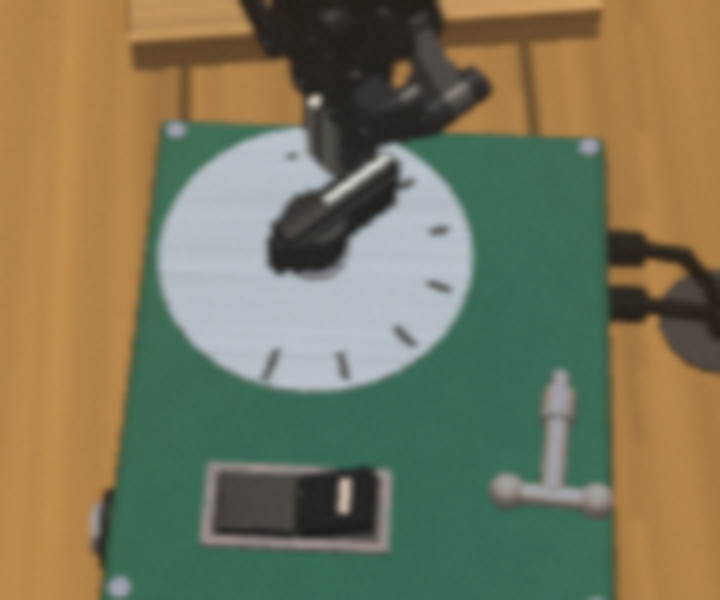

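Contact made (about 5 N). Now the arc: 18° clockwise.

drive_tool(targets=[0,0,3,1,1.7,0,0,0,0,3,1,1.7,0,0,0,0,3,1,1.7,0,0,0,0,3,1,1.7,0,0,0,0,3,1,1.7,0,0,0,0,3,1,1.7,0,0,0,0,0,0,0,0,0])

```text
clock: 4.0
position: [0.5524, -0.0335, 0.0822]
ee_rot: [0.001, 0.982, 0.189, 0.0]
contact_force: [-0.5, -1.5, -0.5]
width: -0.0002
```

```bash
python3 -c "
from h import *
pf(22);snap('side','s4',(220,230,180,150),4)"
```

```text
4.0 [ 0.5524 -0.0335  0.0822] yaw 21.8 [-0.5 -1.5 -0.5] -0.00019455884920256455
pointer frame r,tcw 31.7 -18.1
```

View pics/s4.png

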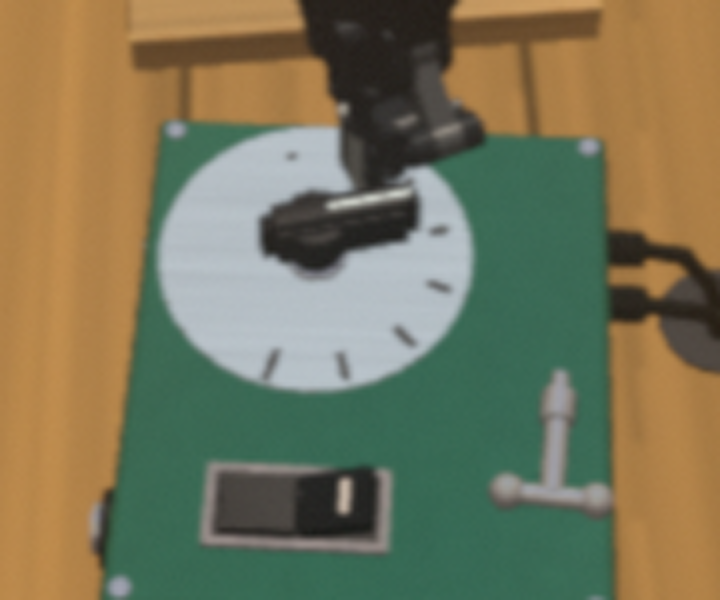

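It jumped to the fourth stroke, and the finger is now clear of it. Next click: 30° more.

drive_tool(targets=[0,0,3,1,1.7,0,0,0,0,3,1,1.7,0,0,0,0,3,1,1.7,0,0,0,0,3,1,1.7,0,0,0,0,3,1,1.7,0,0,0,0,3,1,1.7,0,0,0,0,3,1,1.7,0,0,0,0,3,1,1.7,0,0,0,0,3,1,1.7,0,0,0,0,3,1,1.7,0,0,0,0,0,0,0,0,0])

```text
clock: 5.42
position: [0.5643, -0.0484, 0.0823]
ee_rot: [0.0, 0.997, -0.071, 0.0]
contact_force: [0.9, -0.4, -0.4]
width: -0.0001
```

```bash
python3 -c "
from h import *
pf(-8);snap('side','s5',(220,230,180,150),4)"
```

```text
5.425 [ 0.5643 -0.0484  0.0823] yaw -8.2 [ 0.9 -0.4 -0.4] -7.574962203856697e-05
pointer frame r,tcw 32.3 -18.5
```

View pics/s5.png

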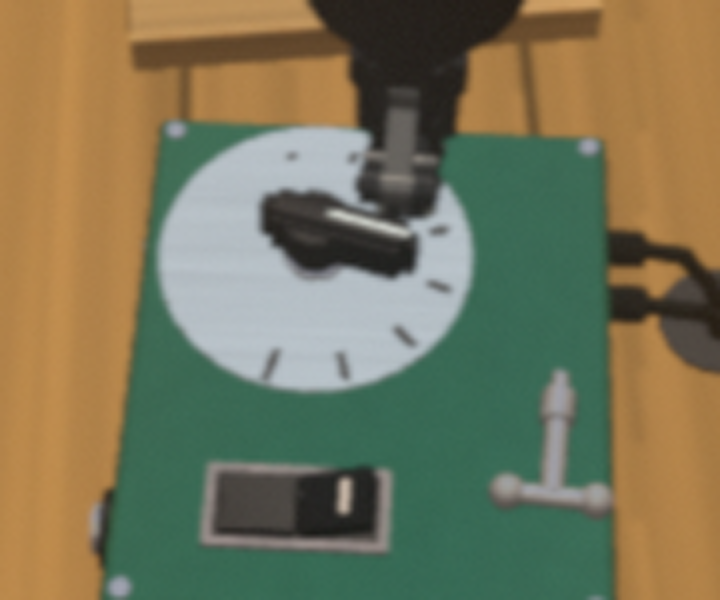

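Now at the fifth stroke. One more click of 30°.

drive_tool(targets=[0,0,3,1,1.7,0,0,0,0,3,1,1.7,0,0,0,0,3,1,1.7,0,0,0,0,3,1,1.7,0,0,0,0,3,1,1.7,0,0,0,0,3,1,1.7,0,0,0,0,3,1,1.7,0,0,0,0,3,1,1.7,0,0,0,0,3,1,1.7,0,0,0,0,3,1,1.7,0,0,0,0,0,0,0,0,0])

```text
clock: 6.85
position: [0.5672, -0.0675, 0.0823]
ee_rot: [0.0, 0.945, -0.327, 0.0]
contact_force: [-0.5, 0.3, 0.4]
width: -0.0001
```

```bash
python3 -c "
from h import *
pf(-38);snap('side','s6',(220,230,180,150),4)"
```

```text
6.85 [ 0.5672 -0.0675  0.0823] yaw -38.2 [-0.5  0.3  0.4] -0.00013263949006984315
pointer frame r,tcw 32.7 -18.9
```

View pics/s6.png

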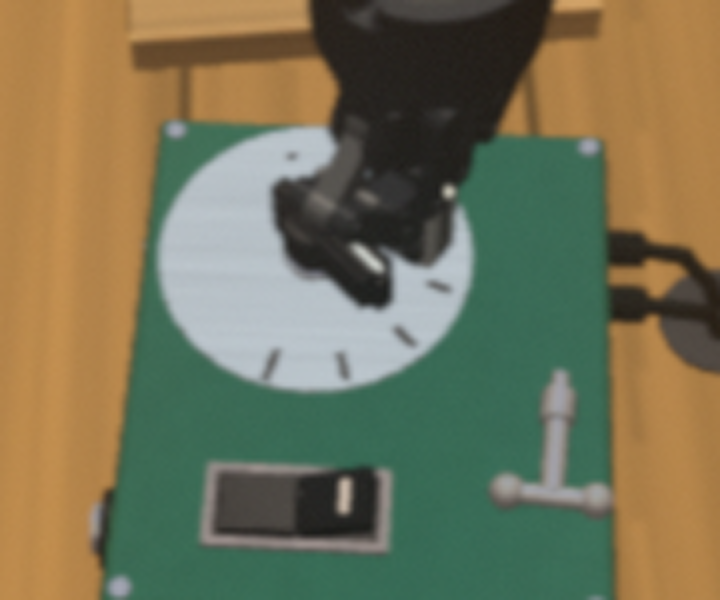

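Looks like the sixth. Back off, raise, and check from both cameras.

drive_tool(targets=[0,0,0,0,-6,0,0,0,0,0,0,0,-30,0,0,0,0,0,0,-40,0,0,0,-10,0,45,0,0,0,0,-10,0,50,0,0,0,0,-10,0,0,0,0,0,0,-3,0,0,0,0,0,0,0,0,0,0,0])

```text
clock: 7.9
position: [0.5196, -0.1419, 0.1524]
ee_rot: [0.0, 0.999, -0.046, 0.0]
contact_force: [0.2, 0.7, -0.6]
width: 0.0003
```

```bash
python3 -c "
from h import *
u=np.array([np.cos(np.radians(-5)),np.sin(np.radians(-5))])
g=np.array([.5212,-.1626])+.020*u
loc([*g,.10])
snap('side','s7',(220,230,180,150),4)
snap('top','t7',(325,170,140,130),4)
def W(a,r,z):
  a=np.radians(a-5);return [DIAL[0]+r*np.cos(a),DIAL[1]+r*np.sin(a),z]
for a in(-15,-45,-75):print(a,proj('side',W(a,38,.099) if 0 else W(a,.033,.099)).round(1),(proj('side',W(a,.033,.099))-[220,230])*4)
"
```

```text
7.9 [ 0.5196 -0.1419  0.1524] yaw -5.3 [ 0.2  0.7 -0.6] 0.0002531028612772416
tool shift mm 23.5 20.3 52.4
-15 [320.1 288.6] [400.39076838 234.21795107]
-45 [313.6 297.2] [374.29141442 268.69084771]
-75 [302.6 301.9] [330.41561869 287.76320255]
```

View pics/s7.png

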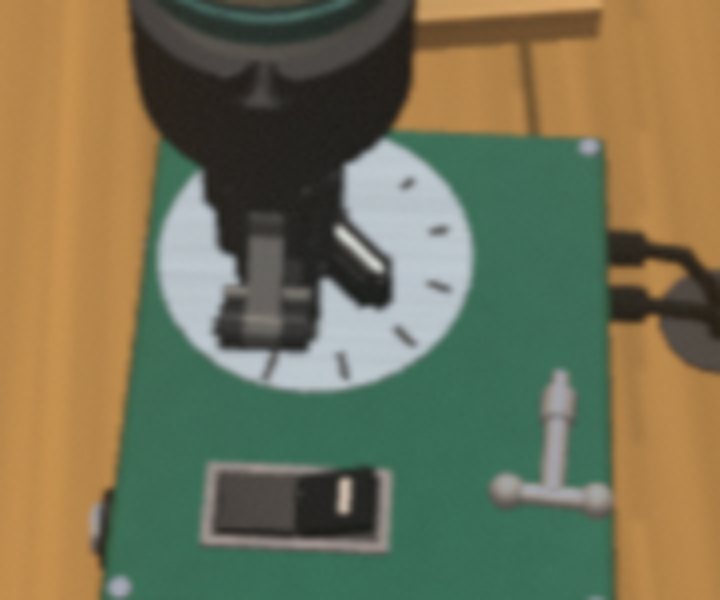

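View pics/t7.png

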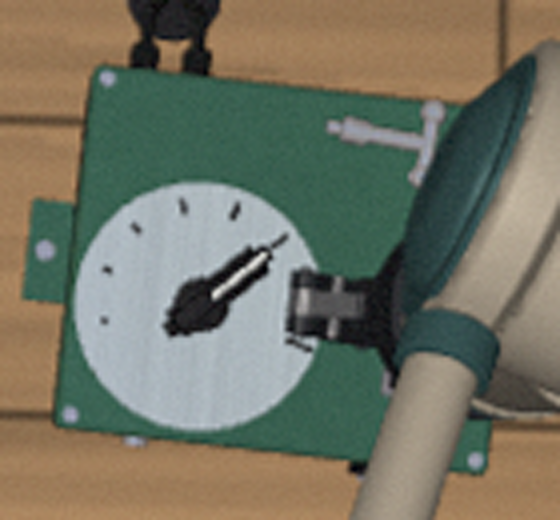

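Both views show the pointer on the sixth stroke: in the top crop the nose at (268,252) lines up with the stroke at (281,240). Now the rocker.

drive_tool(targets=[0,0,0,12,10,0,0,0,0,0,12,11,0,0,0,0,0,0,0,25,0,0,0,0,0,0,25,0,0,0,0,0,0,5,0,0,0,0,0,0,5,0,0,0,0,0,0,3,0,0,0,0,0,0,0,0])

```text
clock: 9.0
position: [0.5417, -0.1653, 0.0898]
ee_rot: [0.0, 0.999, -0.046, 0.0]
contact_force: [0.0, -0.6, -0.1]
width: -0.0001
```

```bash
python3 -c "
from h import *
loc([.5411,-.1643,.085])
snap('side','s8',(220,230,180,150),4)
"
```

```text
9.0 [ 0.5417 -0.1653  0.0898] yaw -5.2 [ 0.  -0.6 -0.1] -5.868426038930108e-05
tool shift mm -0.7 -1.0 4.8
```

View pics/s8.png

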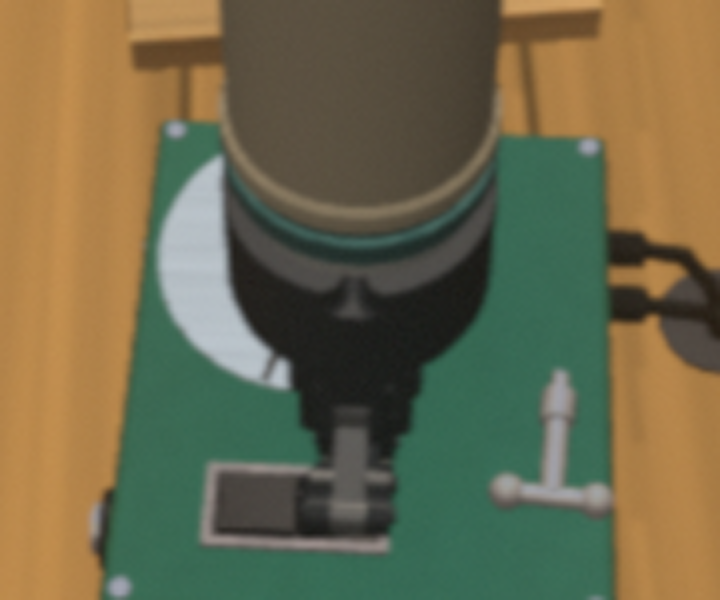

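The fingertip is over the raised half. Pressing down gently.

drive_tool(targets=[0,0,0,0,0,3,0,0,0,0,0,0,2,0,0,0,0,0,0,2,0,0,0,0,0,0,2,0,0,0,0,0,0,2,0,0,0,0,0,0,1.5,0,0,0,0,0,0,0,0])

```text
clock: 9.93
position: [0.541, -0.1651, 0.0764]
ee_rot: [-0.0, 0.999, -0.046, -0.001]
contact_force: [0.2, 0.5, -0.2]
width: 0.0003
```

```bash
python3 -c "
from h import *
st()
snap('side','s9',(220,230,180,150),4)
"
```

```text
9.925 [ 0.541  -0.1651  0.0764] yaw -5.2 [ 0.2  0.5 -0.2] 0.00029243353570710133
```

View pics/s9.png

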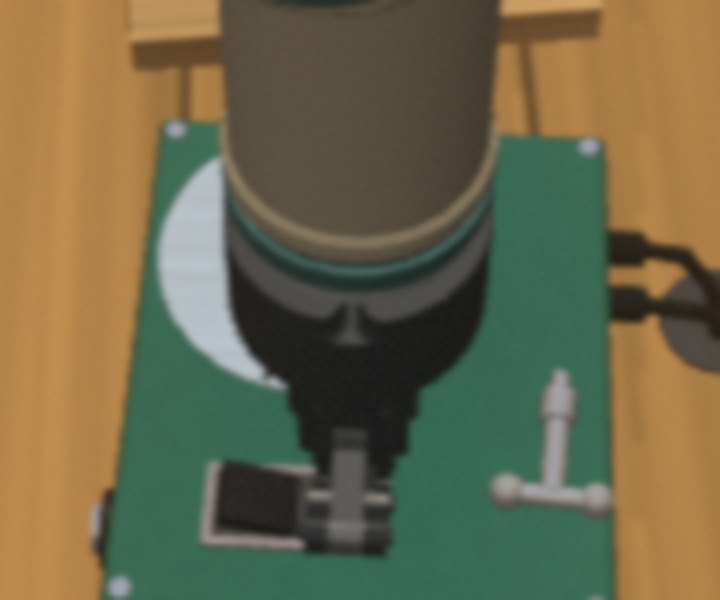

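The front half is raised now, so the rocker has tipped over. Withdrawing straight up and to the side for the check.

drive_tool(targets=[0,0,0,0,0,-15,0,0,0,0,0,0,-40,0,0,0,0,0,0,-50,0,0,0,0,-45,0,-20,0,0,0,0,-45,20,0,0,0,0,0,-45,40,0,0,0,0,0,-30,40,0,0,0,0,0,0,40,0,0,0,0,0,0,0,0,0,0,0,0,0,0,0,0])

```text
clock: 11.22
position: [0.3643, -0.2891, 0.2024]
ee_rot: [-0.0, 0.999, -0.046, 0.0]
contact_force: [-0.8, -0.3, 0.3]
width: 0.0001
```

```bash
python3 -c "
from h import *
st();print(get_state()['qd'].round(3))
snap('side','s10',(200,180,200,300),2)
snap('side','s10b',(220,230,180,150),4)
snap('top','t10',(250,150,290,160),2.7)
"
```

```text
11.225 [ 0.3643 -0.2891  0.2024] yaw -5.3 [-0.8 -0.3  0.3] 9.115468028075512e-05
[ 0.02  -0.002  0.012 -0.002 -0.002 -0.   ]
```

View pics/s10b.png

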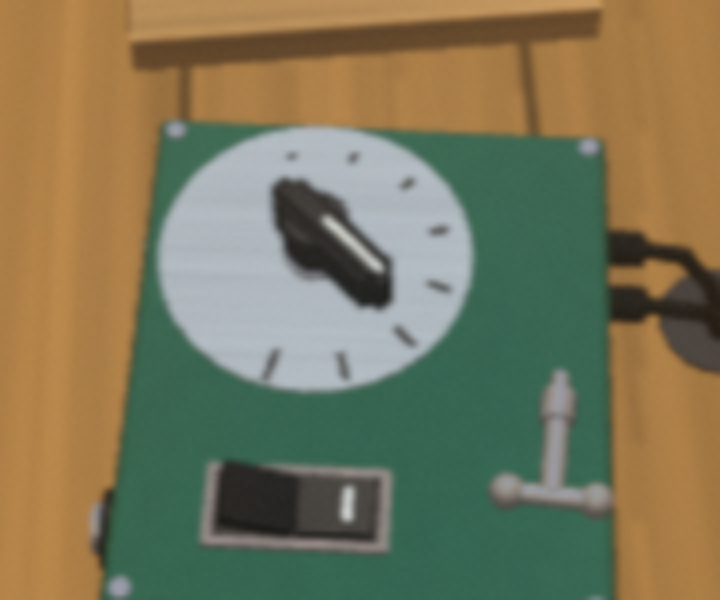

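View pics/t10.png

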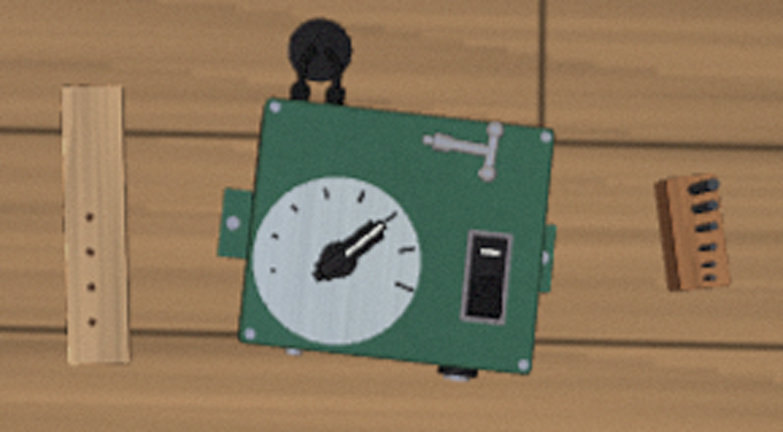

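The rocker's rib half (345,503) now lies flat and its front half is raised, so it is on. The pointer sits on the sixth stroke, and the bystanders have not moved. Handing in.

```bash
python3 -c "
from rig import *
print(sign_off())"
```

```text
the job is handed in; nothing more can be done
None
```

The drill is set to its sixth speed and switched on, and I handed the job in at about 11.4 s of the 54 s allowed.

- **Selector:** it started at the third stroke. With the fingers shut, I pushed the pointer from one side through three clicks to the sixth stroke, while the rocker was still off.
- **Rocker:** I then pressed its raised end down until it tipped over to on.
- **Last checks:** both cameras show the pointer on the sixth stroke and the rocker's rib half lying flat with its front half raised. The chuck key, bit stand and pine strip look unmoved in the top picture; I compared them by eye and did not measure them. The arm was clear at z = 0.20 m with contact-force readings at noise level.
- **Disagreements:** none of the checks failed. The shut fingertip met the pointer with its centre about 20 mm from the pointer's centreline, a bit earlier than its narrow look in the picture suggested. That did not affect the result.

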